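# Slacken the edge sander for a fresh belt

## Task

The belt is off the bench edge sander and a workmate is about to slip a new one over its two drums. First press the hinged stop pedal right down to its stop, keep it there for a moment and let it spring back up; then push the sander's sprung tensioner arm by its upright post, towards the rubber drum, past its click and finish while still holding it there, steady (it springs back if let go). Leave the other things on the bench where they are.

Things in the scene. Friction and masses are not known exactly. Their poses are not given: they have to be found in the camera images.
- post_top (a point): Centre of the top of the tensioner's upright round steel post (20 mm diameter, free from 55 to 150 mm above the bench). It stands on the robot's end of the flat steel tensioner bar of the sander, 170 mm from the pivot, and swings level. An aluminium idler drum (60 mm diameter, top 146 mm above the bench) rides on the same bar, 100 mm nearer the pivot.
- pivot (a point): On the upright pivot axis of the tensioner arm, on the sander, 55 mm above the bench (the pivot bolt's top is at 86 mm).
- sander: Fixed bench edge sander. Grey base 210 x 400 x 36 mm; origin on the bench, x away from the robot, y along the base. In this frame, mm: base x -50 to 160, y -200 to 200; steel platen at x 36, y -72 to 12 (top 136); motor box x 70 to 155, y -190 to -60 (top 156); tensioner pivot x 70, y 100.
- drive_drum (a point): Centre of the top of the sander's fixed rubber-covered drive drum (80 mm diameter), 140 mm above the bench. The tensioner is pushed towards it.
- tensioner (a joint): Tensioner angle, rad; 0 at rest, grows anticlockwise from above. Post = pivot + 170 mm x (-cos, -sin) in the sander's frame. The spring asks at the post 4 N at 0, 9 N at 0.45, 13 N at the end stop at 0.75. At 0.45 a sprung pawl clicks over a tooth (a few N more just before), dropping behind it by 0.53. The click does not lock: let go, the arm swings back.
- pedal_pad (a point): Where to press the stop pedal: centre of the rubber pad on its upper face, 95 mm from the hinge near the free end. About 75 mm above the bench at rest, 53 mm fully pressed. The pedal is a steel plate 125 x 78 mm over a dark base plate (150 x 100 mm), sloping up from its hinge towards the robot.
- pedal_hinge (a point): Middle of the pedal's level hinge pin, 38 mm above the bench, on the side of the pedal away from the robot.
- pedal (a joint): Pedal angle in rad: 0 up (at rest), 0.25 down on its stop. Spring: about 5 N at the pad to start, about 13 N at the stop; it comes back up by itself.
Things that resemble listed ones, but are neither listed nor needed, are in the scene too. Leave any green look-alike of the part that bears pedal_pad alone.

How it is judged:
By the outcome, as a careful person would: the job done as asked, in the order asked, and still so for the second after the job is handed in, while the arm keeps its last pose, push and grip.
It also fails if it takes over 58 s, if anything falls off the work surface, if the arm or the gripper's body presses on something with over 40 N, if the wrist force passes 120 N, or if a joint passes its speed limit or range.

## Robot

A 6-joint arm with a two-finger parallel gripper is mounted at the origin on the work surface. World frame = base frame: x ahead of the robot, y to its left, z up, the work surface at z = 0. Lengths are in m, angles in rad, forces in N, time in s.
With the tool pointing down it reaches from about 0.375 to 0.9 m from the base axis. Payload 3.1 kg.
Tool frame: the origin (TCP) lies between the finger pads; the fingertips stand 8 mm ahead of it and the grasp point (between the pads) lies 11 mm behind it; z points along the fingers, y is the line along which they close (so a half turn about z gives the same grasp; the last joint's range is limited). The gripper opens to 85 mm and grips with 20 to 120 N. Pads are 22 mm wide; open, the fingers measure 114 mm over their backs; the gripper's body (76 mm by 85 mm) begins 54 mm behind the grasp point. The pads swing forward as they close: fully open they stand 13 mm farther back than shut.
Start: joints at [1.105, 0.527, 1.433, -0, 1.181, -0.178], TCP at [0.177, 0.599, 0.239] pointing down, gripper open.
Joint ranges: [-3.08, 3.08], [-0.75, 2.2], [0.22, 2.44], [-1.43, 4.57], [0, 2.65], [-2.85, 2.85]. Speed limits (rad/s): [2.79, 2.79, 3.14, 3.14, 3.14, 3.14].

## Interface

Orientations are given as a unit quaternion [x, y, z, w].
In Python, from station import readout, cams, sign_off gives the robot as it stands.
- The arm moves only by the tool send_rows, never from a script. Its argument "commands" is text: rows parted by semicolons, each of 5 numbers parted by spaces: the finger opening in mm, from 0 to 85.4, then the shift along the tool's x, y, z each as a share of 0.02 m, from -1 to 1, then the turn about the tool's z as a share of 4 degrees, from -1 to 1. In form: grip dx dy dz spin; .... A call has 1 to 20 rows; each row shifts and turns the commanded pose from where the row before left it, along the tool's axes as they then stand; what a row does not reach is not made up. A row lasts 1/12 s, in which the tool goes at most 41.7 mm and 7.16 degrees, less where a joint would pass 70% of its speed; a pose out of reach is approached as far as the arm can. A call with a number of a shift or a turn outside -1 to 1 is refused whole. A call with a gripper value outside its range is refused whole. The fingers move at their own pace and stop on an object; "grip_force" is the grip in N (left out, the last holds). Time passes only in rows, so rows that do not move let the fingers close. It gives the time, the measured TCP pose, the force, the opening and the grip force at its end, in the units of the state.
- readout.sense(): the state, without advancing time (a new reading comes with each control period).
- cams.snapshot(name): name is "side" or "top"; returns a dict with "pixels" (420x560x3 uint8, red, green, blue), "intrinsics" (3x3 intrinsics, pixels), "eye" and "rotation" of the camera in the world. Camera axes: x right, y down, z forward; pixel columns grow to the right and rows downward; lengths in m; the calibration is good to about 2 mm. A picture is of the moment at which its call begins. There is no depth.
- sign_off(): hands the job in; it is judged then, once.
The state is a dict: "t": time; "q": joint angles; "qd": joint speeds; "tau": joint torques, N m; "tcp_pos": TCP position; "tool_rot": TCP orientation; "force": force on the tool from outside, world axes, zero at the start; "ft_torque": the same for the moment, N m; "finger_gap": opening from 0.0 (shut) to 1.0 (fully open); "gripper_force": force on a finger pad.
Only numpy, scipy, OpenCV 4.12 (cv2) and the standard library are available. Lean on these libraries where they do the work, as an engineer would, in place of code of your own. Each camera call takes 0.05 s, during which the arm holds its last target. There are 200 camera calls.

## Working session

There is one attempt and no reset: what is moved stays moved. The work goes in short steps, Python scripts to look and compute and a tool call to move; the robot and the scene stay as the last step left them, time stands still between calls to the robot, and variables do not carry over. Pictures are saved under pics/ and viewed, at most 10 in all, crops included, and the job is handed in when it is done.

Besides the shell and the picture viewer there is one more tool, called after "Call:" as name(argument=value, ...), one argument or row to a line, values as JSON. send_rows: Moves the arm, as the interface text tells. Its arguments: {"type":"object","properties":{"commands":{"type":"string"},"grip_force":{"type":"number"}},"required":["commands"]}

```bash
mkdir -p pics
cat > h.py <<'E'
import numpy as np, cv2
from station import readout, cams, sign_off
def snap(n,f=None):
    s=cams.snapshot(n)
    if f: cv2.imwrite('pics/'+f,cv2.cvtColor(s['pixels'],cv2.COLOR_RGB2BGR))
    return s
def ray(s,u,v):
    d=np.linalg.solve(np.array(s['intrinsics']),[u,v,1.]); return np.array(s['eye']),np.array(s['rotation'])@d
def onz(s,u,v,z):
    e,d=ray(s,u,v); return e+d*(z-e[2])/d[2]
def proj(s,p):
    c=np.array(s['rotation']).T@(np.array(p)-np.array(s['eye'])); c=np.array(s['intrinsics'])@c; return c[:2]/c[2]
E
python3 - <<'E'
from h import *
for n in('top','side'):
    s=snap(n,n+'0.png'); print(n,np.round(s['eye'],3),np.round(s['rotation'],2).tolist())
r=readout.sense();print(r['t'],r['tcp_pos'],r['tool_rot'],r['force'])
E
```

```text
top [0.231 0.141 1.345] [0.71, -0.69, 0.07, -0.06]
side [-0.112 -0.491  1.13 ] [0.87, -0.35, 0.14, -0.32]
0.1 [0.17708797 0.59872819 0.23842427] [ 1.43400816e-01  9.89664199e-01 -9.39799460e-04 -3.10284702e-04] [-0.07360863 -0.47926573  0.20055714]
```

View pics/top0.png

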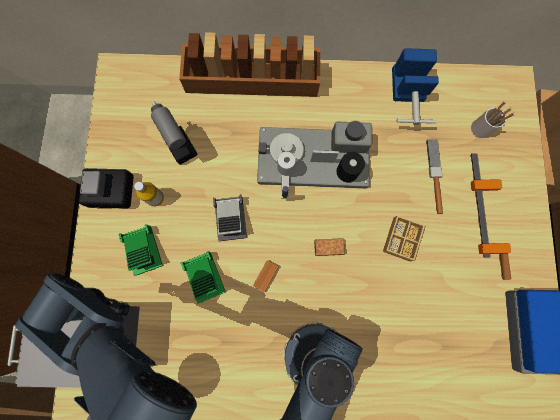

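View pics/side0.png

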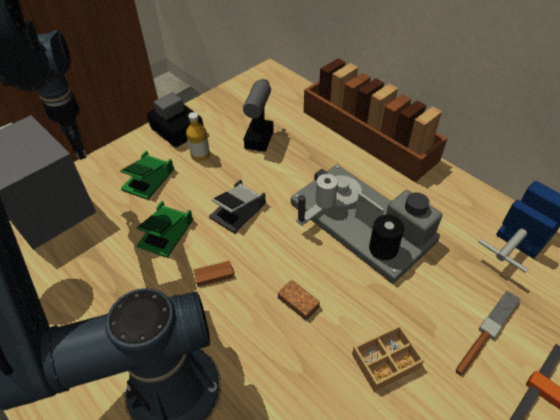

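The top view shows the grey pedal at about (230,217), with two green look-alikes to leave alone. The sander is at about (315,157), the black drive drum at about (351,163) and the post near (285,185). I'll enlarge both views next.

Run:
```python
from h import *
a=cv2.imread('pics/top0.png')[115:250,205:385]; b=cv2.imread('pics/side0.png')[160:280,200:420]
a=cv2.resize(a,None,fx=4,fy=4,interpolation=cv2.INTER_CUBIC);b=cv2.resize(b,None,fx=3.6,fy=3.6,interpolation=cv2.INTER_CUBIC)
cv2.imwrite('pics/ca.png',a);cv2.imwrite('pics/cb.png',b)
```

```text
(no output)
```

View pics/ca.png

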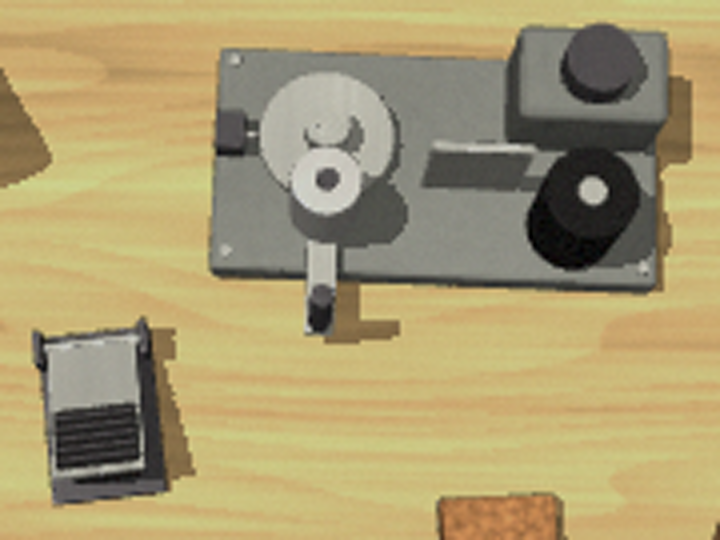

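View pics/cb.png

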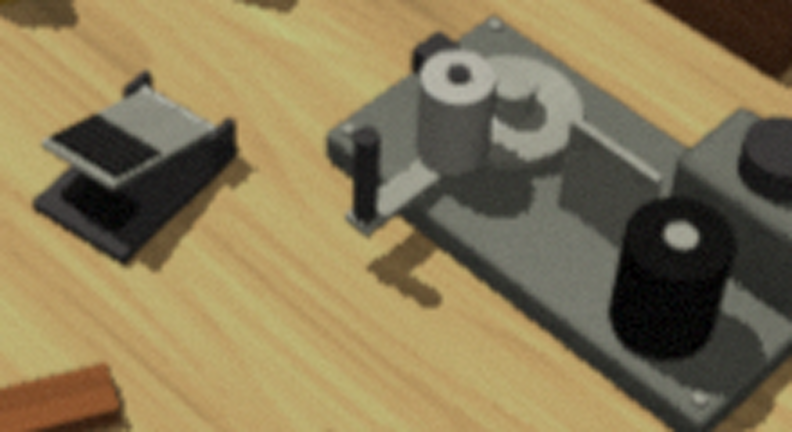

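```bash
cat > m.py <<'E'
from h import *
T=snap('top');S=snap('side')
P=dict(pad=((97,437),(104,147),.075),post=((322,292),(367,132),.150),drum=((593,190),(681,235),.140),idler=((327,179),(458,73),.146),
 c1=((235,60),(495,24),.036),c2=((224,250),(348,130),.036),c3=((644,268),(700,400),.036))
for k,(a,b,z) in P.items():
    a=(a[0]/4+205-.4,a[1]/4+115-.4);b=(b[0]/3.6+200-.4,b[1]/3.6+160-.4)
    e,d=ray(T,*a);f,g=ray(S,*b)
    t=np.linalg.lstsq(np.c_[d,-g],f-e,rcond=None)[0]; p,q=e+d*t[0],f+g*t[1]
    print(k,'tri',np.round((p+q)/2,4),'gap',round(np.linalg.norm(p-q),4),'T',np.round(onz(T,*a,z)[:2],4),'S',np.round(onz(S,*b,z)[:2],4))
for u,v in ((40,338),(147,325)): print('ear',onz(T,u/4+204.6,v/4+114.6,.05))
E
python3 m.py
```

```text
Traceback (most recent call last):
  File "m.py", line 7, in <module>
    e,d=ray(T,*a);f,g=ray(S,*b)
        ~~~^^^^^^
  File "h.py", line 8, in ray
    d=np.linalg.solve(np.array(s['intrinsics']),[u,v,1.]); return np.array(s['eye']),np.array(s['rotation'])@d
                                                                                     ~~~~~~~~~~~~~~~~~~~~~~~^~
ValueError: matmul: Input operand 1 has a mismatch in its core dimension 0, with gufunc signature (n?,k),(k,m?)->(n?,m?) (size 3 is different from 4)
```

The rotation comes as a quaternion, so I'll convert it.

```bash
sed -i "s/    s=cams.snapshot(n)/    s=cams.snapshot(n); s['rotation']=R.from_quat(s['rotation']).as_matrix()/; 1a from scipy.spatial.transform import Rotation as R" h.py; python3 m.py
```

```text
pad tri [0.428  0.301  0.0736] gap 0.0022 T [0.4288 0.3002] S [0.4263 0.3004]
post tri [0.5384 0.1165 0.1517] gap 0.0024 T [0.54   0.1158] S [0.5384 0.118 ]
drum tri [ 0.6341 -0.1055  0.1425] gap 0.0015 T [ 0.6356 -0.1065] S [ 0.6351 -0.1043]
idler tri [0.636  0.114  0.1463] gap 0.0013 T [0.6367 0.1137] S [0.6356 0.1144]
c1 tri [0.7827 0.1968 0.0411] gap 0.0004 T [0.7847 0.1972] S [0.7871 0.2   ]
c2 tri [0.605  0.2014 0.0358] gap 0.0011 T [0.6054 0.2011] S [0.6043 0.2015]
c3 tri [ 0.5979 -0.1713  0.0388] gap 0.0013 T [ 0.5992 -0.1724] S [ 0.5991 -0.1702]
ear [0.51802895 0.35688942 0.05      ]
ear [0.53207221 0.26497802 0.05      ]
```

All points agree with the given sizes: post to idler is 98 mm, and the pad height is 74 mm. I'm moving over the pedal pad with the fingers closing.

Call:
send_rows(
  commands="0 -0.9 -0.6 0 0;0 -0.9 -0.6 0 0;0 -0.9 -0.6 0 0;0 -0.9 -0.6 0 0;0 -0.9 -0.6 0 0;0 -0.9 -0.6 0 0;0 -0.9 -0.6 0 0;0 -0.9 -0.6 0 0;0 -0.9 -0.6 0 0;0 -0.9 -0.6 0 0;0 -0.9 -0.6 0 0;0 -0.9 -0.6 0 0;0 -0.9 -0.6 0 0;0 -0.9 -0.6 0 0;0 -0.9 -0.6 0 0;0 -0.9 -0.6 0 0;0 -0.9 -0.6 0 0;0 -0.9 -0.6 0 0",
  grip_force=40,
)

```text
t: 1.8
tcp_pos: [0.4273, 0.2993, 0.2394]
tool_rot: [0.143, 0.99, 0.0, 0.0]
force: [0.3, 0.5, -0.8]
finger_gap: 0.002
gripper_force: 0.0
```

Call:
send_rows(
  commands="0 0 0 1 0;0 0 0 1 0;0 0 0 1 0;0 0 0 1 0;0 0 0 1 0;0 0 0 1 0;0 0 0 0.7 0;0 0 0 0 0;0 0 0 0 0;0 0 0 0 0",
)

```text
t: 2.63
tcp_pos: [0.4273, 0.3005, 0.106]
tool_rot: [0.143, 0.99, 0.0, 0.001]
force: [0.6, 0.4, -0.8]
finger_gap: 0.003
gripper_force: 0.0
```

Run:
```python
from h import *
r=readout.sense();print(r['t'],r['tcp_pos'],r['tool_rot'],r['force'],r['q'])
b=snap('side')['pixels'][130:260,170:380,::-1]
cv2.imwrite('pics/p1.png',cv2.resize(b,None,fx=3.6,fy=3.6,interpolation=cv2.INTER_CUBIC))
```

```text
2.6333 [0.42734703 0.30047575 0.1059937 ] [1.43376861e-01 9.89667931e-01 3.46991566e-04 5.83695921e-04] [ 0.57473467  0.36896109 -0.83940512] [ 3.98711536e-01  5.96024665e-01  1.80515415e+00 -1.25780126e-05
  7.39055774e-01 -8.84330047e-01]
```

View pics/p1.png

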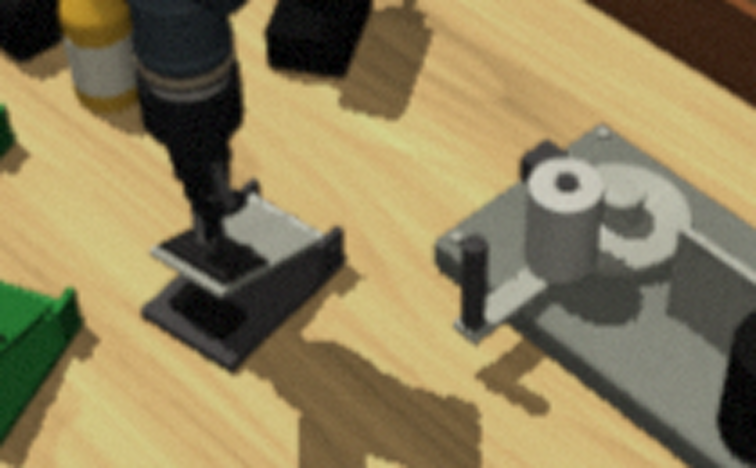

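The closed fingertips, near (207,240) in the crop, stand just above the grey pedal's rubber pad. Next is the press.

Call:
send_rows(
  commands="0 0 0 0.5 0;0 0 0 0.5 0;0 0 0 0.4 0;0 0 0 0.3 0;0 0 0 0.25 0;0 0 0 0.1 0;0 0 0 0 0",
)

```text
t: 3.27
tcp_pos: [0.4237, 0.2997, 0.0637]
tool_rot: [0.144, 0.99, -0.001, -0.003]
force: [-4.3, 1.0, 10.6]
finger_gap: -0.0
gripper_force: 5.2
```

Call:
send_rows(
  commands="0 0 0 0.1 0;0 0 0 0.1 0;0 0 0 0 0;0 0 0 0 0",
)

```text
t: 3.6
tcp_pos: [0.4233, 0.2996, 0.0608]
tool_rot: [0.144, 0.99, -0.001, -0.003]
force: [-6.6, 0.3, 15.6]
finger_gap: -0.001
gripper_force: 7.4
```

Call:
send_rows(
  commands="0 0 0 0.1 0;0 0 0 0 0;0 0 0 0 0",
)

```text
t: 3.85
tcp_pos: [0.4232, 0.2996, 0.0603]
tool_rot: [0.143, 0.99, -0.001, -0.003]
force: [-8.5, -0.9, 27.4]
finger_gap: 0.002
gripper_force: 13.6
```

The tool has stopped moving and the force is rising sharply, so the pedal is on its stop. I'll hold it for about a second, then lift.

Call:
send_rows(
  commands="0 0 0 0 0;0 0 0 0 0;0 0 0 0 0;0 0 0 0 0;0 0 0 0 0;0 0 0 0 0;0 0 0 0 0;0 0 0 0 0;0 0 0 0 0;0 0 0 0 0;0 0 0 0 0;0 0 0 0 0",
)

```text
t: 4.85
tcp_pos: [0.4232, 0.2996, 0.0603]
tool_rot: [0.143, 0.99, -0.001, -0.003]
force: [-9.1, -1.9, 28.4]
finger_gap: 0.002
gripper_force: 13.5
```

Call:
send_rows(
  commands="0 0 0 -0.4 0;0 0 0 -0.5 0;0 0 0 -0.5 0;0 0 0 -0.7 0;0 0 0 -1 0;0 0 0 -1 0;0 0 0 -1 -0.5;0 0 0 -1 -1;0 0 0 -1 -1;0 0 0 -1 -1;0 0 0 0 -0.5;0 0 0 0 0;0 0 0 0 0",
)

```text
t: 5.93
tcp_pos: [0.4261, 0.2999, 0.2197]
tool_rot: [0.005, 1.0, -0.0, -0.001]
force: [0.1, 0.0, 0.1]
finger_gap: -0.003
gripper_force: 0.0
```

Run:
```python
from h import *
r=readout.sense();print(r['t'],r['tcp_pos'],r['tool_rot'],r['force'],r['q'])
M=R.from_quat(r['tool_rot']).as_matrix()
print(np.round(M,3), M.T@(np.array([.536,.165,.22])-r['tcp_pos'])/.02)
b=snap('side')['pixels'][130:260,170:380,::-1]
cv2.imwrite('pics/p2.png',cv2.resize(b,None,fx=3,fy=3,interpolation=cv2.INTER_CUBIC))
```

```text
5.9333 [0.42609596 0.29994278 0.21966887] [ 4.78951220e-03  9.99988196e-01 -3.00746419e-04 -7.60085380e-04] [0.1030168  0.03761493 0.10090404] [ 3.98671247e-01  4.15417964e-01  1.71200547e+00  5.13314774e-05
  1.01580348e+00 -1.16257310e+00]
[[-1.     0.01  -0.002]
 [ 0.01   1.    -0.001]
 [ 0.002 -0.001 -1.   ]] [-5.55955153 -6.69420257 -0.02091661]
```

View pics/p2.png

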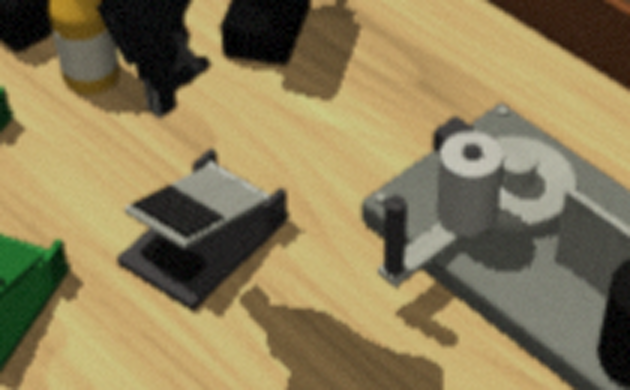

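The pedal has sprung back up, with its pad at (175,210) in the crop. Now I'll go to the +y side of the post and come down beside it.

Call:
send_rows(
  commands="0 -0.7 -0.8 0 0;0 -0.7 -0.8 0 0;0 -0.7 -0.8 0 0;0 -0.7 -0.8 0 0;0 -0.7 -0.8 0 0;0 -0.7 -0.8 0 0;0 -0.7 -0.8 0 0;0 -0.7 -0.8 0 0;0 0 0 0.7 0;0 0 0 1 0;0 0 0 1 0;0 0 0 1 0;0 0 0 1 0;0 0 0 0 0;0 0 0 0 0",
)

```text
t: 7.23
tcp_pos: [0.5362, 0.171, 0.1245]
tool_rot: [0.005, 1.0, -0.0, -0.002]
force: [-0.0, -0.0, 0.3]
finger_gap: 0.002
gripper_force: 0.0
```

Run:
```python
from h import *
r=readout.sense();print(r['t'],r['tcp_pos'],r['force'])
b=snap('side')['pixels'][150:260,230:390,::-1]; c=snap('top')['pixels'][120:220,240:400,::-1]
cv2.imwrite('pics/p3.png',np.vstack([cv2.resize(k,None,fx=2.8,fy=2.8,interpolation=cv2.INTER_CUBIC) for k in(b,c)]))
```

```text
7.2333 [0.53617855 0.17102079 0.12449599] [-0.04163082 -0.03874378  0.29093022]
```

View pics/p3.png

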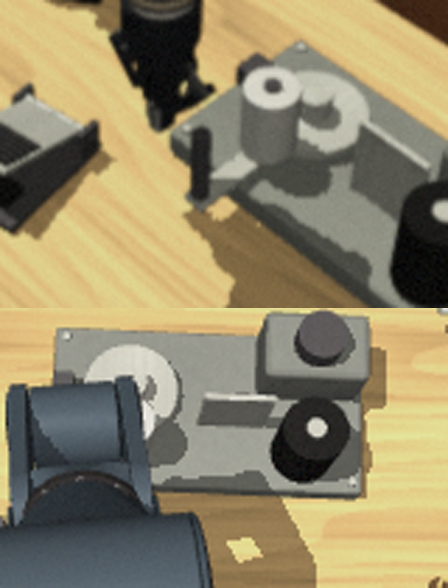

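The closed fingers are clear of the post on its +y side. The gripper linkage widens above the tips, so I'll raise a little before closing in.

Call:
send_rows(
  commands="0 -0.15 -0.4 -0.4 0;0 0 -0.4 0 0;0 0 -0.2 0 0;0 0 -0.2 0 0;0 0 0 0 0;0 0 0 0 0",
)

```text
t: 7.83
tcp_pos: [0.5404, 0.1468, 0.1345]
tool_rot: [0.005, 1.0, 0.0, 0.0]
force: [0.8, -0.4, -0.1]
finger_gap: 0.0
gripper_force: 0.0
```

Call:
send_rows(
  commands="0 0 -0.2 0 0;0 0 -0.1 0 0;0 0 0 0 0;0 0 0 0 0",
)

```text
t: 8.17
tcp_pos: [0.5403, 0.1412, 0.1342]
tool_rot: [0.004, 1.0, 0.0, -0.0]
force: [-0.3, 0.8, -0.6]
finger_gap: 0.003
gripper_force: 0.0
```

Call:
send_rows(
  commands="0 0 -0.2 0 0;0 0.05 -0.45 0 -0.75;0 0.05 -0.45 0 -0.75;0 0 0 0 0;0 0 0 0 0",
)

```text
t: 8.58
tcp_pos: [0.5386, 0.12, 0.1343]
tool_rot: [-0.047, 0.999, 0.001, -0.0]
force: [0.3, 5.6, -0.2]
finger_gap: -0.001
gripper_force: 2.6
```

Call:
send_rows(
  commands="0 0.05 -0.45 0 -0.75;0 0.05 -0.45 0 -0.75;0 0.05 -0.45 0 -0.75;0 0.05 -0.45 0 -0.75;0 0.05 -0.45 0 -0.75;0 0 0 0 0",
)

```text
t: 9.08
tcp_pos: [0.5427, 0.0754, 0.1342]
tool_rot: [-0.177, 0.984, 0.002, 0.0]
force: [0.2, 9.5, -0.4]
finger_gap: 0.0
gripper_force: 4.2
```

Run:
```python
from h import *
r=readout.sense();print(r['tcp_pos'],r['force'])
M=R.from_quat(r['tool_rot']).as_matrix()
v=M[:2,:2].T@(np.array([.709,.1135])-r['tcp_pos'][:2]); print('pivot in tool',v,'tool-frame force',M.T@r['force'])
b=snap('side')['pixels'][140:270,230:400,::-1]
cv2.imwrite('pics/p4.png',cv2.resize(b,None,fx=3.6,fy=3.6,interpolation=cv2.INTER_CUBIC))
```

```text
[0.542698   0.07542897 0.13423088] [ 0.16014575  9.50043327 -0.35561595]
pivot in tool [-0.16914013 -0.02230186] tool-frame force [-3.46229402  8.84719475  0.38730718]
```

View pics/p4.png

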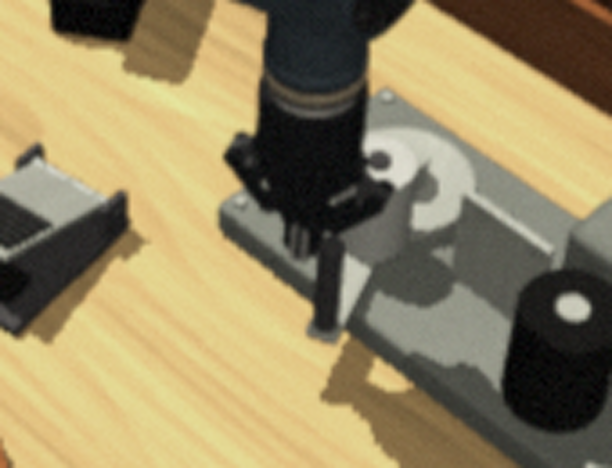

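The finger is pushing the post squarely, and the arm has swung with it: the post is at (330,245) and the tool is about 0.36 rad round. I'll carry on past the click.

Call:
send_rows(
  commands="0 0.05 -0.45 0 -0.75;0 0.05 -0.45 0 -0.75;0 0 0 0 0",
)

```text
t: 9.38
tcp_pos: [0.5478, 0.0574, 0.1343]
tool_rot: [-0.229, 0.973, 0.0, 0.0]
force: [0.4, 6.5, 1.1]
finger_gap: 0.004
gripper_force: 3.4
```

Call:
send_rows(
  commands="0 0.05 -0.45 0 -0.75;0 0.05 -0.45 0 -0.75;0 0.05 -0.45 0 -0.75;0 0 0 0 0;0 0 0 0 0",
)

```text
t: 9.8
tcp_pos: [0.5573, 0.0351, 0.1343]
tool_rot: [-0.303, 0.953, 0.003, -0.0]
force: [-1.2, 13.8, 2.3]
finger_gap: 0.001
gripper_force: 5.5
```

Run:
```python
from h import *
r=readout.sense();print(r['t'],r['tcp_pos'],r['force'])
M=R.from_quat(r['tool_rot']).as_matrix(); th=np.arctan2(M[0,1],M[1,1])
v=M[:2,:2].T@(np.array([.709,.1135])-r['tcp_pos'][:2]); print('tool ang',-th,'pivot in tool',v,'f',M.T@r['force'])
s=snap('side');b=s['pixels'][140:270,230:400,::-1]
cv2.imwrite('pics/p5.png',cv2.resize(b,None,fx=3.6,fy=3.6,interpolation=cv2.INTER_CUBIC))
for a in (.4,.5,.55,.6,.65,.7):
    w=a-.017;p=[.709-.17*np.cos(w),.1135-.17*np.sin(w),.15]; print(a,(proj(s,p)-[230,140])*3.6)
```

```text
9.8 [0.55729052 0.03507776 0.13429731] [-1.23236873 13.8467092   2.309912  ]
tool ang 0.6160762926527352 pivot in tool [-0.1691333  -0.02365852] f [-6.99870019 12.02646283 -2.22893905]
0.4 [336.0010209 242.4601745]
0.5 [358.08197091 248.67673844]
0.55 [369.40323822 251.1735749 ]
0.6 [380.8656149  253.24992382]
0.65 [392.4335668  254.89803874]
0.7 [404.07098666 256.11175556]
```

View pics/p5.png

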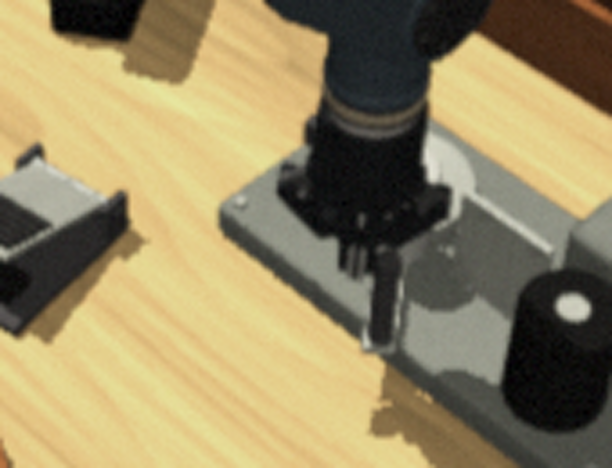

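The post top at about (386,250) matches roughly 0.62 rad. The force dipped after the click and is back to about 12 N. I'll ease the sideways strain slightly and hold to check it is steady.

Call:
send_rows(
  commands="0 -0.06 0 0 0;0 -0.06 0 0 0;0 0 0 0 0;0 0 0 0 0;0 0 0 0 0;0 0 0 0 0;0 0 0 0 0;0 0 0 0 0",
)

```text
t: 10.52
tcp_pos: [0.5565, 0.0365, 0.1342]
tool_rot: [-0.304, 0.953, 0.003, -0.003]
force: [-5.7, 9.8, 6.1]
finger_gap: 0.0
gripper_force: 5.7
```

Call:
send_rows(
  commands="0 0 0 0 0;0 0 0 0 0;0 0 0 0 0;0 0 0 0 0;0 0 0 0 0;0 0 0 0 0;0 0 0 0 0;0 0 0 0 0",
)

```text
t: 11.18
tcp_pos: [0.5565, 0.0365, 0.1342]
tool_rot: [-0.304, 0.953, 0.003, -0.003]
force: [-5.1, 10.7, 5.9]
finger_gap: -0.003
gripper_force: 5.7
```

Run:
```python
from h import *
s=snap('side');b=s['pixels'][140:270,230:400,::-1]
cv2.imwrite('pics/p6.png',cv2.resize(b,None,fx=3.6,fy=3.6,interpolation=cv2.INTER_CUBIC))
```

```text
(no output)
```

View pics/p6.png

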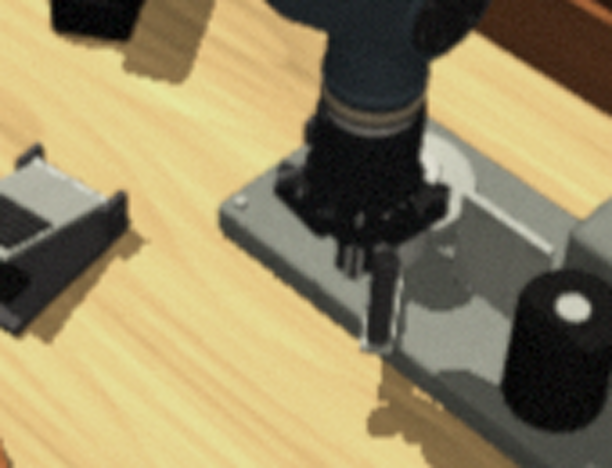

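The post top is at about (383,250), roughly 0.6 rad, which is past the click. The pose is unchanged between readings, so I'm handing in.

```bash
python3 -c "
from station import sign_off
print(sign_off())"
```

```text
the job is handed in; nothing more can be done
None
```

I pressed the pedal down to its stop, held it for about 1 s and saw it spring back up; then I pushed the tensioner past its click to about 0.6 rad, was holding it there steadily at hand-in (t ≈ 11 s), and touched nothing else on the bench.

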